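# Hang the tall mug on the long draining peg

### The job

Two rinsed blue mugs stand mouth-down on the butcher block. Hang the tall one, still mouth-down, over the long leaning peg of the draining stands, lowering it on rather than dropping it, so that the mug's bottom rests on the peg's tip and it drains. Leave the squat mug where it stands.

Things in the scene. Friction and masses are not known exactly. Their poses are not given: they have to be found in the camera images.
- tall_mug: Taller of two blue enamel mugs, standing mouth-down: straight round body 62 mm across, 95 mm high, wall and bottom 3 mm (inside 56 mm wide, 92 mm deep), rigid, about 0.15 kg. Origin: centre of the mouth, in the rim plane. z points from the mouth to the closed bottom (up at the start). The loop handle sticks out to -x, to 60 mm from the axis, 20 to 80 mm from the rim; the +y and -y sides are free.
- squat_mug: The other mug, same blue enamel and diameter (62 mm) but only 60 mm high, also mouth-down; origin and axes as for the tall mug. A bystander, to be left alone.
- long_stand: Fixed draining stand with the long peg: steel dish 110 mm across, 10 mm high, one wooden round-ended peg 24 mm thick, 165 mm long, rooted 20 mm to +x of the origin and leaning 20 degrees from vertical towards the stand's -x (roughly to the robot). Origin: dish underside centre; z up. The similar stand with an 85 mm peg is not used; they may stand either way round.
- long_stand_tip (a point): The very end of the long peg's rounded tip, on the peg's axis, about 165 mm above the table. Its axes are those of the stand (z up, not along the peg).

How it is judged:
By the outcome, as a careful person would: the job done as asked, in the order asked, and still so for the second after the job is handed in, with the robot touching nothing.
It also fails if it takes over 38 s, if anything falls off the work surface, if the arm or the gripper's body presses on something with over 40 N, if the wrist force passes 120 N, or if a joint passes its speed limit or range.

### The arm

A 6-joint arm with a two-finger parallel gripper is mounted at the origin on the work surface. World frame = base frame: x ahead of the robot, y to its left, z up, the work surface at z = 0. Lengths are in mm, angles in rad, forces in N, time in s.
With the tool pointing down it reaches from about 275 to 975 mm from the base axis. Payload 8.4 kg.
Tool frame: the origin (TCP) lies between the finger pads; the fingertips stand 8 mm ahead of it and the grasp point (between the pads) lies 11 mm behind it; z points along the fingers, x is the direction in which the jaws open and shut, and the axes are right-handed (so a half turn about z gives the same grasp; the last joint's range is limited). The gripper opens to 92 mm and grips with 3 to 60 N. Pads are 20 mm wide; open, the fingers measure 128 mm over their backs; the gripper's body (75 mm by 189 mm) begins 69 mm behind the grasp point.
Start: joints at [1.131, 0.353, 1.633, -0, 1.155, -0.002], TCP at [264.966, 566.057, 222.583] pointing down, gripper open.
Joint ranges: [-2.63, 2.63], [-0.92, 2.1], [0.06, 2.66], [-1.3, 4.44], [0, 2.69], [-3.02, 3.02]. Speed limits (rad/s): [2.22, 2.22, 2.79, 3.14, 3.14, 3.14].

### API

Orientations are given as a unit quaternion [w, x, y, z].
In Python, from rig import * gives the robot as it stands. The module is installed in compiled form; this text tells all that it offers.
- The arm moves only by the tool send_rows, never from a script. Its argument "increments" is a list of rows, each a list of 5 numbers: the closure, from 0 (fully open) to 1 (shut), then the shift along the tool's x, y, z in cm, then the turn about the tool's z in degrees. In form: [[fingers, dx, dy, dz, roll], ...]. A call has 1 to 10 rows; each row is the pose to reach, as a shift and turn from the pose commanded when the call began, along the tool's axes at that moment; what a row does not reach only later rows make up. A row lasts 1/10 s, in which the tool goes at most 50 mm and 8.59 degrees, less where a joint would pass 70% of its speed; a pose out of reach is approached as far as the arm can. A call with a gripper value outside its range is refused whole. The fingers move at their own pace and stop on an object; "grip_force" is the grip in N (left out, the last holds). Time passes only in rows, so rows that repeat a pose let the fingers close. It gives the time, the measured TCP pose, the force and the opening at its end, in the units of the state.
- sense(): the state, without advancing time (a new reading comes with each control period).
- capture(name): name is "scene" or "top" or "wrist"; returns a dict with "image" (384x512x3 uint8, red, green, blue), "camera_matrix" (3x3 intrinsics, pixels), "D" ([k1, k2, p1, p2, k3] as OpenCV has them; the pictures are not rectified), "R" (3x3) and "t" (3): a world point X has camera coordinates R X + t. Camera axes: x right, y down, z forward; pixel columns grow to the right and rows downward; lengths in mm; the calibration is good to about 2 mm. A picture is of the moment at which its call begins. There is no depth.
- finish_job(): hands the job in, once; it reports no verdict.
The state is a dict: "t": time; "joints": joint angles; "joint_vel": joint speeds; "tau": joint torques, N m; "tcp_pos": TCP position; "tcp_rot": TCP orientation; "wrist_force": force on the tool from outside, world axes, zero at the start; "torque": the same for the moment, N m; "opening": finger opening in mm.
Only numpy, scipy, OpenCV 4.12 (cv2) and the standard library are available. Lean on these libraries where they do the work, as an engineer would, in place of code of your own. Each camera call takes 0.05 s, during which the arm holds its last target.

## Working session

There is one attempt and no reset: what is moved stays moved. The work goes in short steps, Python scripts to look and compute and a tool call to move; the robot and the scene stay as the last step left them, time stands still between calls to the robot, and variables do not carry over. Pictures are saved under pics/ and viewed, and the job is handed in when it is done.

Besides the shell and the picture viewer there is one more tool, called after "Call:" in YAML: its name, and indented under it one key for each argument. send_rows: Moves the arm, as the interface text tells. Its arguments: {"type":"object","properties":{"increments":{"type":"array"},"grip_force":{"type":"number"}},"required":["increments"]}

```bash
mkdir -p pics
cat > h.py <<'E'
from rig import *
import numpy as np, cv2, pickle
def snap(n,tag):
    c=capture(n); cv2.imwrite(f'pics/{tag}.png',cv2.cvtColor(c['image'],cv2.COLOR_RGB2BGR)); pickle.dump(c,open(f'{tag}.pkl','wb')); return c
def load(tag): return pickle.load(open(f'{tag}.pkl','rb'))
def ray(c,u,v):
    K=np.array(c['camera_matrix']);R=np.array(c['R']);t=np.array(c['t'])
    p=cv2.undistortPoints(np.array([[[u,v]]],float),K,np.array(c['D'],float))[0,0]
    d=R.T@np.array([p[0],p[1],1]);return -R.T@t,d/np.linalg.norm(d)
def onz(c,u,v,z):
    o,d=ray(c,u,v);return o+d*(z-o[2])/d[2]
def tri(obs):
    A=np.zeros((3,3));b=np.zeros(3);L=[]
    for c,u,v in obs:
        o,d=ray(c,u,v);P=np.eye(3)-np.outer(d,d);A+=P;b+=P@o;L.append((P,o))
    X=np.linalg.solve(A,b);return X,[np.linalg.norm(P@(X-o)) for P,o in L]
def proj(c,X):
    K=np.array(c['camera_matrix']);R=np.array(c['R']);t=np.array(c['t'])
    return cv2.projectPoints(np.array(X,float).reshape(-1,1,3),cv2.Rodrigues(R)[0],t,K,np.array(c['D'],float))[0][:,0]
E
python3 - <<'E'
from h import *
for n in('scene','top','wrist'):
    c=snap(n,n+'0'); R=np.array(c['R']);print(n,-R.T@np.array(c['t']),R[2])
print(sense())
E
```

```text
scene [1241.09667556 -310.84665176  680.30147069] [-0.74603919  0.31654805 -0.58585224]
top [ 472.03682886  -44.50716425 1118.94594295] [ 0.08505278  0.0252002  -0.99605772]
wrist [195.77799817 599.19581765 385.00692998] [ 0.24679453 -0.11685482 -0.96199657]
{'t': 0.15, 'joints': array([ 1.13057280e+00,  3.53519560e-01,  1.63395228e+00, -1.29984446e-05,
        1.15518482e+00, -2.42139610e-03]), 'joint_vel': array([ 8.98258638e-04, -8.98809019e-04, -2.26997019e-03,  1.00069151e-03,
       -8.43123479e-05,  2.08406923e-03]), 'tau': array([-3.29175318e-04, -5.94204354e+01, -3.34465992e+01,  6.95852330e-02,
        2.04026769e-02, -4.52912161e-05]), 'tcp_pos': array([264.82961909, 565.71709318, 222.02180676]), 'tcp_rot': array([ 2.89450897e-04,  8.43784555e-01,  5.36681788e-01, -4.46408396e-04]), 'wrist_force': array([ 0.71360268, -0.03003058, -0.2068246 ]), 'torque': array([ 0.02305469, -0.02165744,  0.03701697]), 'opening': 92.20071055088788}
```

View pics/scene0.png

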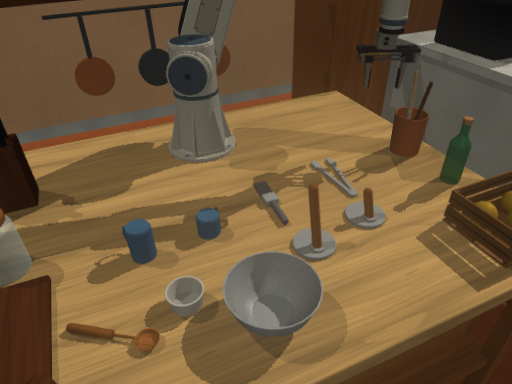

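View pics/top0.png

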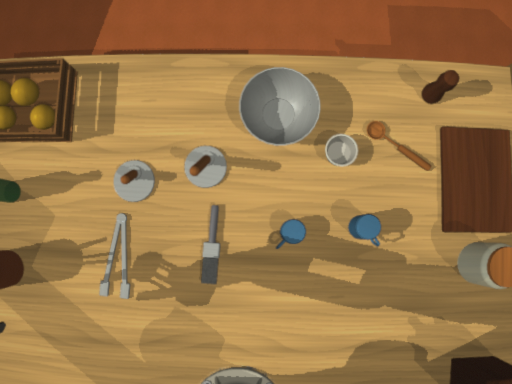

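View pics/wrist0.png

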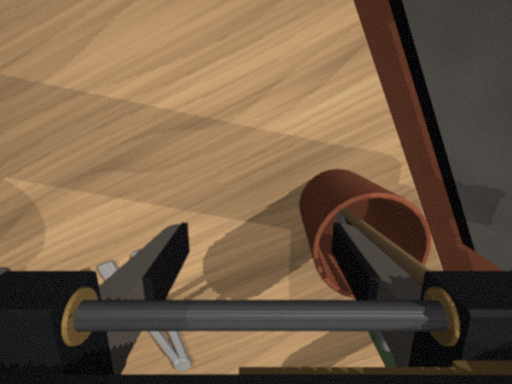

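Run:
```python
import cv2,numpy as np
t=cv2.imread('pics/top0.png');s=cv2.imread('pics/scene0.png')
a=cv2.resize(t[190:260,335:405],(400,400),interpolation=cv2.INTER_CUBIC)
b=cv2.resize(t[135:205,170:240],(400,400),interpolation=cv2.INTER_CUBIC)
c=cv2.resize(s[205:275,105:175],(400,400),interpolation=cv2.INTER_CUBIC)[:300]
d=cv2.resize(s[180:265,280:365],(400,400),interpolation=cv2.INTER_CUBIC)
cv2.imwrite('pics/c1.png',np.hstack([a,b])); cv2.imwrite('pics/c2.png',np.hstack([cv2.resize(s[205:275,105:175],(400,400),interpolation=cv2.INTER_CUBIC),d]))
for n,im in(('top',t),('scene',s)):
    h=cv2.cvtColor(im,cv2.COLOR_BGR2HSV)
    m=cv2.inRange(h,(95,90,40),(125,255,255))
    k,l,st,ce=cv2.connectedComponentsWithStats(m)
    for i in range(1,k):
        if st[i,4]>80: print(n,st[i],ce[i])
```

```text
top [349 215  31  30 611] [364.99018003 226.99836334]
top [277 220  28  28 461] [292.29501085 231.59002169]
scene [197 210  21  11 176] [207.07954545 215.14204545]
scene [123 220  27  16 306] [136.82352941 227.26470588]
```

View pics/c1.png

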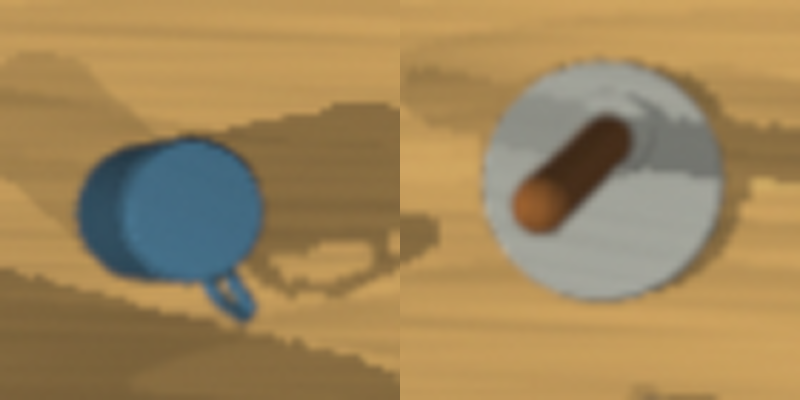

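View pics/c2.png

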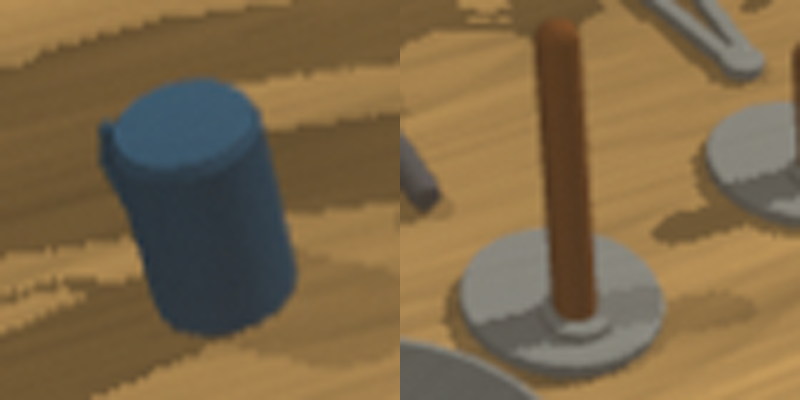

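Run:
```python
from h import *
t=load('top0');s=load('scene0')
X,e=tri([(t,368.2,226.4),(s,137.1,226.3)]);print('mug top',X,e)
S,e=tri([(t,194.3,170.8),(s,313.0,187.9)]);print('peg cap centre',S,e)
# dish centre top at z=10 : crop centre (602,180)
D=onz(t,170+202/5.714-.4,135+180/5.714-.4,10);print('dish',D)
D2=onz(s,280+162/4.706-.4,180+298/4.706-.4,10);print('dish sc',D2)
for q in('top0','scene0'):
    c=load(q);print(proj(c,[X,S]))
# handle direction: far tip top px crop(243,315)
for z in (70,80,50):print('handle',z,onz(t,335+243/5.714-.4,190+318/5.714-.4,z))
# squat
for z in (60,):print('squat',onz(t,293,231,z), onz(s,207,215,z))
```

```text
mug top [ 488.69646286 -302.70819636   91.74716226] [np.float64(0.19386764864079395), np.float64(0.19386764864074818)]
peg cap centre [603.73733958 104.69492415 153.19396096] [np.float64(0.30922420063716605), np.float64(0.30922420063711886)]
dish [635.90553824  99.21910983  10.        ]
dish sc [641.49382554  96.67979948  10.        ]
[[368.11885332 226.38281659]
 [194.17743525 170.73700159]]
[[137.0149083  226.29732905]
 [312.87079589 187.92077225]]
handle 70 [ 443.84263429 -330.81736061   70.        ]
handle 80 [ 444.11142026 -328.08785678   80.        ]
handle 50 [ 443.30506237 -336.27636826   50.        ]
squat [ 474.28971332 -126.71107833   60.        ] [ 479.82266437 -129.14040213   60.        ]
```

Call:
send_rows:
  increments:
    - [0,-3.4,2.8,0,6]
    - [0,-6.9,5.7,0,12]
    - [0,-10.4,8.6,0,18]
    - [0,-13.8,11.4,0,24]
    - [0,-17.3,14.3,0,30]
    - [0,-20.7,17.1,0,36]
    - [0,-24.2,20,0,42]
    - [0,-27.6,22.8,0,48]
    - [0,-31,25.7,0,54]
    - [0,-34.5,28.5,0,60]

```text
t: 1.15
tcp_pos: [377.0, 131.1, 222.7]
tcp_rot: [-0.0, 0.999, 0.041, 0.0]
wrist_force: [1.6, 0.8, -0.5]
opening: 92.1
```

```bash
cat >> h.py <<'E'
from scipy.spatial.transform import Rotation as Ro
def rot(s=None):
    q=(s or sense())['tcp_rot'];return Ro.from_quat([q[1],q[2],q[3],q[0]]).as_matrix()
def plan(target,jawdeg):
    s=sense();R=rot(s);d=R.T@(np.array(target,float)-s['tcp_pos'])/10
    j=np.degrees(np.arctan2(R[1,0],R[0,0]));r=(-(jawdeg-j)+180)%360-180
    print('t',s['t'],'tcp',s['tcp_pos'].round(1),'jaw',j.round(1),'tool z',R[:,2].round(3),'F',s['wrist_force'].round(1),'open',round(s['opening'],1));print('shift cm',d.round(2),'roll',round(r,1),'q',s['joints'].round(2))
E
python3 - <<'E'
from h import *
plan([488.7,-302.7,222],-60)
t=load('top0');s=load('scene0')
a=onz(t,170+208/5.714-.4,135+132/5.714-.4,12);b=onz(s,280+180/4.706-.4,180+322/4.706-.4,12)
print('root',a,b)
E
```

```text
t 1.15 tcp [377.  131.1 222.7] jaw 4.7 tool z [ 0.001  0.    -1.   ] F [ 1.6  0.8 -0.5] open 92.1
shift cm [ 7.59 44.15  0.07] roll 64.7 q [ 0.33 -0.01  2.08 -0.    1.07  0.25]
root [657.59973146  97.01758406  12.        ] [663.16776683  94.62985795  12.        ]
```

Run:
```python
from h import *
snap('wrist','w1')
```

```text
(no output)
```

View pics/w1.png

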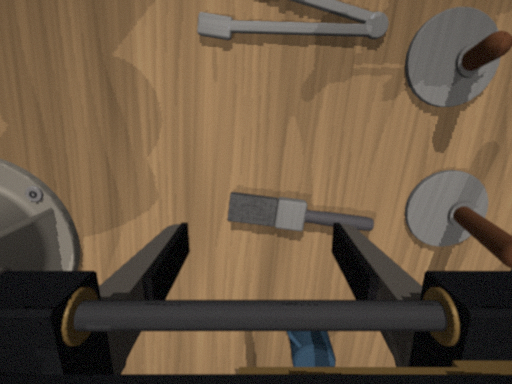

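Call:
send_rows:
  increments:
    - [0,0.8,4.4,0,7]
    - [0,1.5,8.8,0,14]
    - [0,2.3,13.2,0,21]
    - [0,3,17.7,0,28]
    - [0,3.8,22.1,0,35]
    - [0,4.6,26.5,0,42]
    - [0,5.3,30.9,0,49]
    - [0,6.1,35.3,0,56]
    - [0,6.5,38,0,62]
    - [0,6.5,38,0,64.5]

```text
t: 2.2
tcp_pos: [474.8, -243.5, 222.3]
tcp_rot: [0.0, 0.866, -0.5, 0.0]
wrist_force: [-0.2, -0.3, 0.4]
opening: 91.8
```

Run:
```python
from h import *
snap('wrist','w2')
plan([488.7,-302.7,222],-60)
```

```text
t 2.25 tcp [ 474.2 -241.9  222.1] jaw -60.0 tool z [-0.001  0.    -1.   ] F [ 0.   0.5 -0.1] open 91.9
shift cm [5.99 1.78 0.01] roll 0.0 q [-0.47  0.21  1.83 -0.    1.1   0.57]
```

View pics/w2.png

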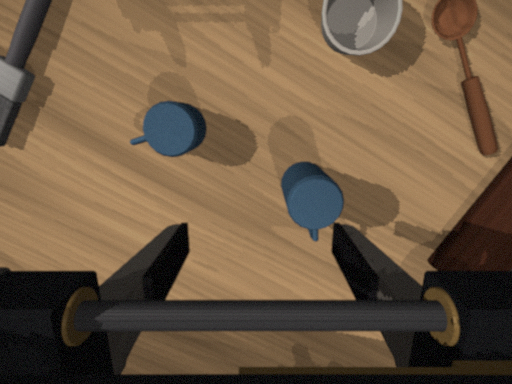

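w2 shows the tall mug's top disc centred near (315,202), with the handle pointing down the image at (315,235). The squat mug's disc is at (174,129). w1 shows the long stand's dish centred at (447,208), with the peg running off the right edge.

Run:
```python
from h import *
t=load('top0');s=load('scene0');w=load('w2')
im=cv2.imread('pics/w2.png');cv2.imwrite('pics/c3.png',cv2.resize(im[150:250,260:360],(600,600),interpolation=cv2.INTER_CUBIC))
a=(t,368.2,226.4);b=(s,137.1,226.3);c=(w,315,202)
for o in([a,b,c],[a,c],[b,c]):print(tri(o))
for z in(50,65,80):print('handle end',onz(w,315,238,z))
w1=load('w1');print('dish',onz(w1,447,208,10))
```

```text
(array([ 489.88834382, -302.2741656 ,   91.92602367]), [np.float64(1.3582023842626008), np.float64(0.5934333701999152), np.float64(1.8441201339970716)])
(array([ 488.85349151, -306.71860273,   75.97899435]), [np.float64(0.1594951381624829), np.float64(0.15949513816241415)])
(array([ 491.47981232, -301.73522053,   93.33579415]), [np.float64(0.9107340259622552), np.float64(0.9107340259620945)])
handle end [ 444.24879026 -341.17070739   50.        ]
handle end [ 448.62481692 -335.03980089   65.        ]
handle end [ 453.00084358 -328.90889439   80.        ]
dish [637.37429915 102.98019471  10.        ]
```

View pics/c3.png

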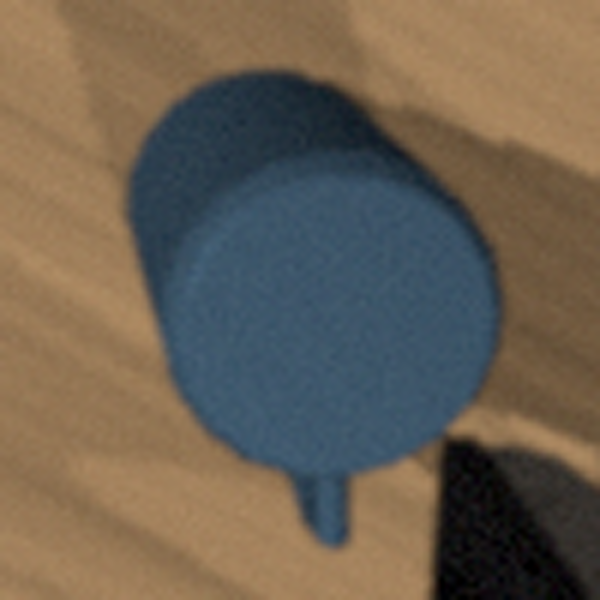

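Call:
send_rows:
  increments:
    - [0,3,0.8,0,-1]
    - [0,6,1.7,0,-1]
    - [0,6,1.7,1,-1]
    - [0,6,1.7,4,-1]
    - [0,6,1.7,7,-1]
    - [0,6,1.7,8,-1]
    - [0,6,1.7,8,-1]

```text
t: 2.95
tcp_pos: [488.7, -299.2, 141.1]
tcp_rot: [-0.0, 0.872, -0.489, -0.002]
wrist_force: [-0.5, -0.2, -0.3]
opening: 92.3
```

Run:
```python
from h import *
plan([489.9,-302.3,54],-59)
w=snap('wrist','w3')
im=w['image']
print(proj(w,[[489.9,-302.3,95]]))
```

```text
t 2.95 tcp [ 488.7 -299.2  141.1] jaw -58.5 tool z [-0.003  0.002 -1.   ] F [-0.5 -0.2 -0.3] open 92.3
shift cm [0.36 0.05 8.71] roll 0.5 q [-0.55  0.37  1.82  0.    0.96  0.47]
[[264.90122541 217.66455111]]
```

View pics/w3.png

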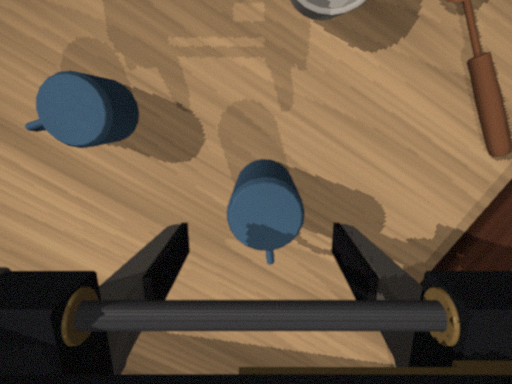

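Call:
send_rows:
  increments:
    - [0,0.3,-0.1,2,0]
    - [0,0.3,-0.1,5,0]
    - [0,0.3,-0.1,7.5,0]
    - [0,0.3,-0.1,8.7,0]
    - [0,0.3,-0.1,8.7,0]
    - [0,0.3,-0.1,8.7,0]

```text
t: 3.6
tcp_pos: [493.1, -303.1, 56.9]
tcp_rot: [0.0, 0.872, -0.489, 0.001]
wrist_force: [-0.0, 0.4, -0.2]
opening: 91.8
```

Call:
send_rows:
  increments:
    - [0.3,0,0,0,0]
    - [0.5,0,0,0,0]
    - [0.6,0,0,0,0]
    - [0.6,0,0,0,0]
    - [0.6,0,0,0,0]
    - [0.6,0,0,0,0]
    - [0.6,0,0,0,0]
    - [0.6,0,0,0,0]
  grip_force: 15

```text
t: 4.4
tcp_pos: [492.3, -302.6, 56.1]
tcp_rot: [-0.0, 0.872, -0.489, 0.0]
wrist_force: [-1.2, 1.9, 6.8]
opening: 62.6
```

Run:
```python
from h import *
plan([489.9,-302.3,54],-59)
```

```text
t 4.4 tcp [ 492.3 -302.6   56.1] jaw -58.6 tool z [ 0.  0. -1.] F [-1.2  1.9  6.8] open 62.6
shift cm [-0.15  0.19  0.21] roll 0.4 q [-0.55  0.49  1.86  0.    0.79  0.47]
```

Call:
send_rows:
  increments:
    - [0.6,0,0,-0.5,0]
    - [0.6,0,0,-2,0]
    - [0.6,0,0,-5,0]
    - [0.6,0,0,-8,0]
    - [0.6,0,0,-11,0]
    - [0.6,0,0,-14,0]
    - [0.6,0,0,-17,0]
    - [0.6,0,0,-19,0]
    - [0.6,0,0,-20,0]
    - [0.6,0,0,-20,0]
  grip_force: 20

```text
t: 5.4
tcp_pos: [492.8, -303.0, 257.4]
tcp_rot: [0.0, 0.872, -0.489, 0.001]
wrist_force: [0.3, 0.0, -1.8]
opening: 62.4
```

Run:
```python
from h import *
plan([560,60,256],-101)
snap('wrist','w4');snap('scene','s4')
```

```text
t 5.4 tcp [ 492.8 -303.   257.4] jaw -58.6 tool z [ 0.002 -0.002 -1.   ] F [ 0.3  0.  -1.8] open 62.4
shift cm [-27.48 -24.65   0.1 ] roll 42.4 q [-0.55  0.25  1.7  -0.    1.19  0.47]
```

View pics/w4.png

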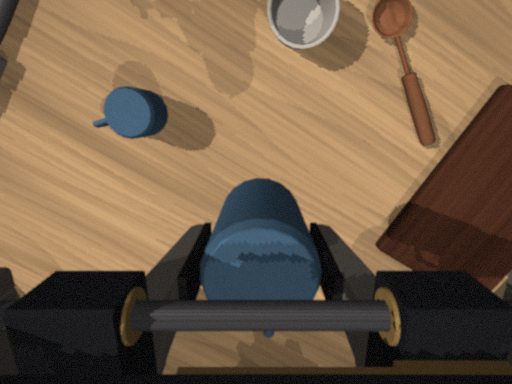

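View pics/s4.png

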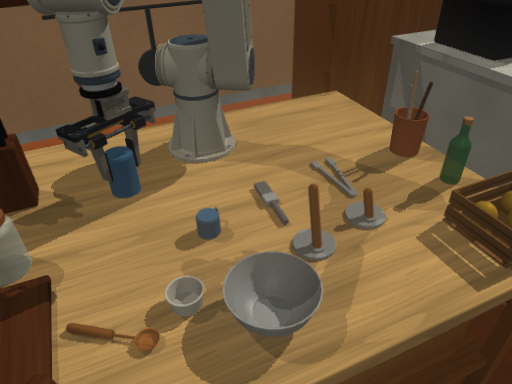

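Run:
```python
from h import *
w=load('w4');im=cv2.imread('pics/w4.png')
cv2.imwrite('pics/c4.png',cv2.resize(im[170:345,175:350],(700,700),interpolation=cv2.INTER_CUBIC))
T=sense()['tcp_pos'];print(w['R'],T)
```

```text
[[ 0.52083827 -0.85365158  0.00254456]
 [-0.82191808 -0.50066705  0.27163058]
 [-0.2306039  -0.14356702 -0.96239823]] [ 491.82353065 -302.36212797  254.90287503]
```

View pics/c4.png

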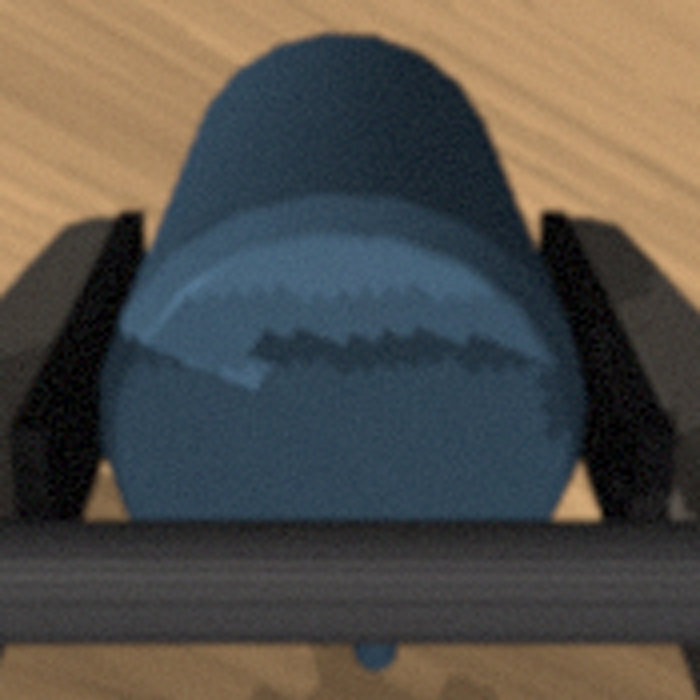

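Run:
```python
from h import *
w=load('w4');T=np.array([491.8,-302.4,254.9])
R=rot()
zr=T[2]-56.1
for n,u,v,z in(('centre',260.8,268.7,zr+95),('back',260.8,219.3,zr+93),('rimfar',261,178,zr)):
    print(n,(R.T@(onz(w,u,v,z)-T)).round(1))
```

```text
centre [  1.   -4.1 -38.9]
back [  1.  -29.3 -36.9]
rimfar [  1.7 -28.7  56.1]
```

Run:
```python
from h import *
plan([515,118,256],-98.7)
```

```text
t 5.5 tcp [ 491.8 -302.4  254.9] jaw -58.6 tool z [-0.001  0.    -1.   ] F [-0.2  0.2 -1.9] open 62.3
shift cm [-34.67 -23.89  -0.09] roll 40.1 q [-0.55  0.25  1.7  -0.    1.19  0.47]
```

Call:
send_rows:
  increments:
    - [0.6,-1,-0.7,0,1]
    - [0.6,-3.5,-2.4,0,4]
    - [0.6,-7,-4.8,0,8]
    - [0.6,-10.5,-7.2,0,12]
    - [0.6,-14,-9.6,0,16]
    - [0.6,-18,-12.4,0,21]
    - [0.6,-22,-15.2,0,26]
    - [0.6,-26,-17.9,0,31]
    - [0.6,-29,-20,0,35]
    - [0.6,-31,-21.4,0,38]

```text
t: 6.5
tcp_pos: [512.3, 75.9, 254.1]
tcp_rot: [-0.001, -0.665, 0.747, 0.001]
wrist_force: [1.0, -0.2, -0.7]
opening: 62.1
```

Run:
```python
from h import *
plan([515,118,256],-98.7)
```

```text
t 6.5 tcp [512.3  75.9 254.1] jaw -96.6 tool z [-0.002  0.    -1.   ] F [ 1.  -0.2 -0.7] open 62.1
shift cm [-4.21  0.22 -0.19] roll 2.1 q [0.14 0.16 1.82 0.   1.17 1.83]
```

Call:
send_rows:
  increments:
    - [0.6,0,0,0,2]
    - [0.6,0,0,0,2]
    - [0.6,0,0,0,2]
    - [0.6,0,0,0,2]

```text
t: 6.9
tcp_pos: [513.0, 72.9, 255.0]
tcp_rot: [-0.0, -0.652, 0.758, 0.0]
wrist_force: [-0.3, -0.3, -1.4]
opening: 62.3
```

Run:
```python
from h import *
snap('wrist','w5')
plan([515,118,256],-98.7)
```

```text
t 6.95 tcp [513.1  72.8 255.2] jaw -98.6 tool z [-0.001 -0.    -1.   ] F [ 0.5  0.  -0.8] open 62.4
shift cm [-4.49  0.49 -0.08] roll 0.1 q [ 0.14  0.15  1.82 -0.    1.17  1.86]
```

Call:
send_rows:
  increments:
    - [0.6,-1,0,0,0]
    - [0.6,-2.5,0,0,0]
    - [0.6,-4,0,0,0]
    - [0.6,-5,0,0,0]
    - [0.6,-5,0,0,0]
    - [0.6,-5,0,0,0]

```text
t: 7.55
tcp_pos: [520.6, 123.3, 255.4]
tcp_rot: [-0.0, -0.653, 0.758, -0.0]
wrist_force: [0.1, -0.2, -2.4]
opening: 62.4
```

Run:
```python
from h import *
snap('wrist','w6')
plan([515,118,256],-98.7)
a=cv2.imread('pics/w5.png');b=cv2.imread('pics/w6.png')
cv2.imwrite('pics/c5.png',np.hstack([cv2.resize(a[:,150:500],(400,439)),cv2.resize(b[:,100:450],(400,439))]))
```

```text
t 7.6 tcp [520.7 123.  255.5] jaw -98.5 tool z [-0. -0. -1.] F [-0.3 -0.3 -2.1] open 62.6
shift cm [ 0.57  0.49 -0.05] roll 0.2 q [ 0.23  0.18  1.79 -0.    1.17  1.95]
```

View pics/c5.png

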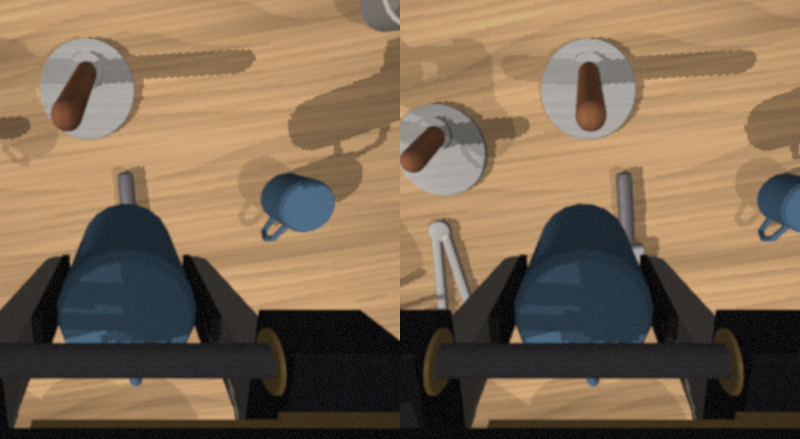

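Both views show the long peg on its dish, with the tip near (209,97) in w5 and (266,98) in w6, and the mug held upright. I'll zoom in on the tip.

Run:
```python
from h import *
a=cv2.imread('pics/w5.png');b=cv2.imread('pics/w6.png')
cv2.imwrite('pics/c6.png',np.hstack([cv2.resize(a[25:125,175:275],(400,400),interpolation=cv2.INTER_CUBIC),cv2.resize(b[25:125,215:315],(400,400),interpolation=cv2.INTER_CUBIC)]))
for im in(a,b):
    h=cv2.cvtColor(im,cv2.COLOR_BGR2HSV);m=cv2.inRange(h,(0,110,20),(14,255,170))
    k,l,st,ce=cv2.connectedComponentsWithStats(m)
    for i in range(1,k):
        if st[i,4]>150: print(st[i],ce[i])
```

```text
[ 195   55   38   59 1265] [214.04980237  85.856917  ]
[ 54 111  46  40 943] [ 76.41463415 131.21102863]
[ 254   55   26   59 1139] [265.78665496  86.26690079]
[100 111  38  39 794] [118.89042821 130.7581864 ]
```

View pics/c6.png

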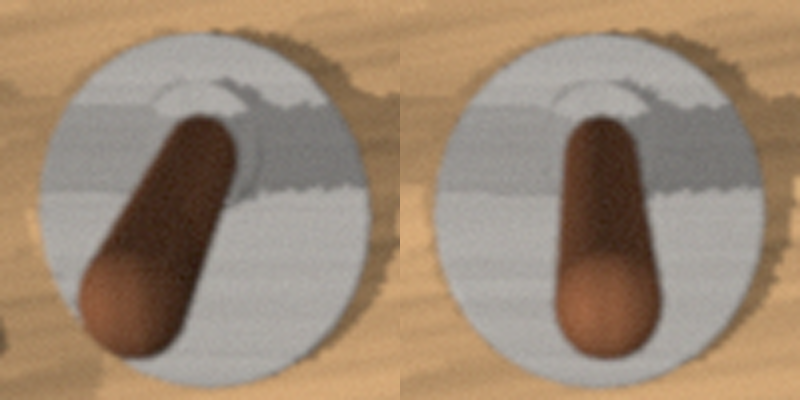

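Run:
```python
from h import *
t=load('top0');s=load('scene0');a=load('w5');b=load('w6')
A=(a,207.6,101.1);B=(b,266.6,101.1);T=(t,194.3,170.8);S=(s,313.0,187.9)
for o in([A,B],[A,B,S],[A,B,T,S],[B,S],[T,S]):
    X,e=tri(o);print(X.round(1),np.round(e,1))
for o in(A,B,T,S):print(onz(*o,153.8).round(1))
print(onz(a,225.9,76.9,10),onz(b,264.6,76.9,10))
# mug back edges again
```

```text
[605.6 105.7 155.7] [0.1 0.1]
[605.4 105.3 154.2] [0.7 0.5 1.1]
[604.8 105.2 153.6] [1.2 1.  1.5 0.7]
[605.3 105.  154.1] [0.8 0.8]
[603.7 104.7 153.2] [0.3 0.3]
[605.7 106.  153.8]
[605.7 105.6 153.8]
[603.5 104.3 153.8]
[604.5 104.5 153.8]
[640.37178723  99.97874117  10.        ] [640.64729089 100.07597522  10.        ]
```

Call:
send_rows:
  increments:
    - [0.6,0.1,-1,0,0.5]
    - [0.6,0.2,-3.5,0,0.5]
    - [0.6,0.4,-6,0,0.5]
    - [0.6,0.5,-8,0,0.5]
    - [0.6,0.5,-8.8,0,0.5]
    - [0.6,0.5,-8.8,1,0.5]
    - [0.6,0.5,-8.8,2,0.5]
    - [0.6,0.5,-8.8,2,0.5]
    - [0.6,0.5,-8.8,2,0.5]

```text
t: 8.5
tcp_pos: [606.1, 104.9, 235.1]
tcp_rot: [-0.001, -0.649, 0.761, 0.0]
wrist_force: [-0.0, 0.2, -1.6]
opening: 62.3
```

Run:
```python
from h import *
s=snap('scene','s7');w=snap('wrist','w7');t=snap('top','t7')
plan([607.2,105.2,210],-99)
im=cv2.imread('pics/s7.png');cv2.imwrite('pics/c7.png',np.hstack([cv2.resize(im[120:270,240:390],(400,400)),cv2.resize(cv2.imread('pics/w7.png')[84:384,106:406],(400,400))]))
```

```text
t 8.65 tcp [607.  105.  236.1] jaw -99.1 tool z [ 0.001  0.    -1.   ] F [ 0.  -0.2 -2. ] open 62.8
shift cm [-0.02 -0.02  2.61] roll -0.1 q [ 0.17  0.33  1.64 -0.    1.17  1.9 ]
```

View pics/c7.png

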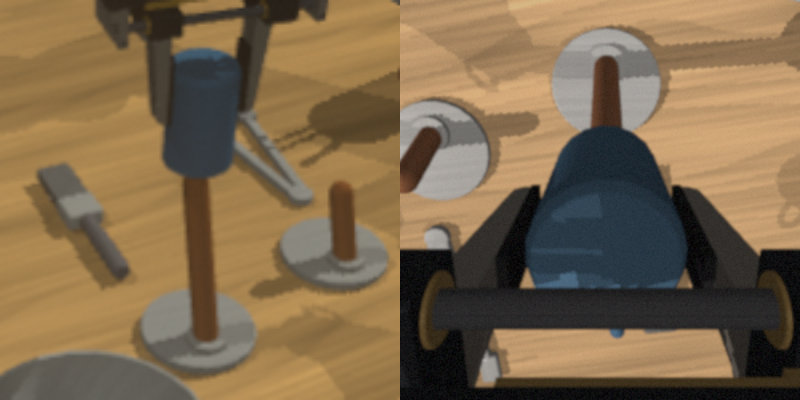

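The mug is centred over the peg tip in both views. I'll lower it along the slanted path.

Call:
send_rows:
  increments:
    - [0.6,0,0,1.3,0]
    - [0.6,0,0,2.6,0]
    - [0.6,0,-0.2,3.6,0]
    - [0.6,0,-0.4,4.6,0]
    - [0.6,0,-0.55,5.6,0]
    - [0.6,0,-0.75,6.6,0]
    - [0.6,0,-0.95,7.6,0]
    - [0.6,0,-1.1,8.4,0]
    - [0.6,0,-1.1,8.4,0]
    - [0.6,0,-1.1,8.4,0]

```text
t: 9.65
tcp_pos: [618.0, 103.1, 151.5]
tcp_rot: [-0.0, -0.649, 0.761, 0.0]
wrist_force: [-0.3, 0.2, -1.7]
opening: 62.4
```

Run:
```python
from h import *
s=snap('scene','s8')
S=np.array([605.3,105.4,0]);u=np.array([.988,-.156,0])
plan(S+1.9*u+15*u+[0,0,130],-99)
im=cv2.imread('pics/s8.png');cv2.imwrite('pics/c8.png',cv2.resize(im[120:270,240:390],(600,600)))
```

```text
t 9.7 tcp [618.2 103.1 151.9] jaw -99.1 tool z [ 0.  0. -1.] F [-0.8 -0.8 -2.6] open 62.1
shift cm [-0.02 -0.38  2.19] roll -0.1 q [0.16 0.43 1.69 0.   1.02 1.89]
```

View pics/c8.png

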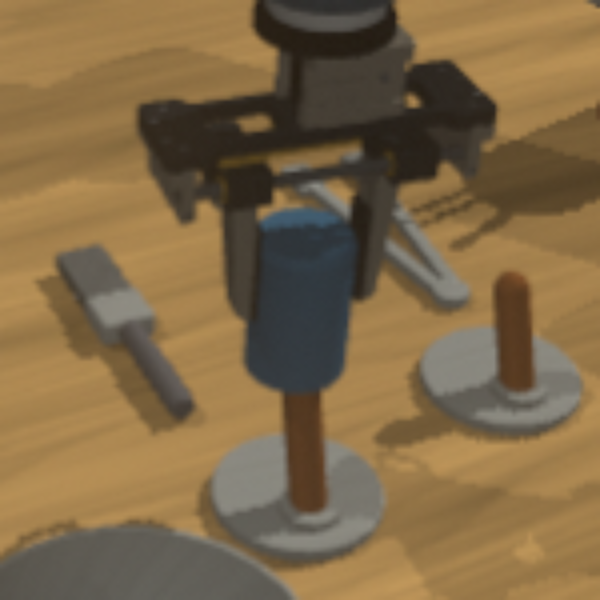

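Call:
send_rows:
  increments:
    - [0.6,0,-0.1,0.5,0]
    - [0.6,0,-0.2,1.0,0]
    - [0.6,0,-0.3,1.4,0]
    - [0.6,0,-0.35,1.7,0]
    - [0.6,0,-0.35,1.7,0]
  grip_force: 12

```text
t: 10.2
tcp_pos: [621.1, 102.5, 133.9]
tcp_rot: [-0.0, -0.649, 0.761, 0.0]
wrist_force: [-0.6, 0.7, -1.7]
opening: 62.9
```

Call:
send_rows:
  increments:
    - [0.6,0,0,0.1,0]
    - [0.6,0,0,0.2,0]
    - [0.6,0,0,0.3,0]
    - [0.6,0,0,0.3,0]
    - [0.6,0,0,0.3,0]

```text
t: 10.7
tcp_pos: [621.4, 102.5, 131.6]
tcp_rot: [0.0, -0.649, 0.761, -0.0]
wrist_force: [1.4, -0.3, -2.0]
opening: 62.5
```

Run:
```python
from h import *
S=np.array([605.3,105.4,0]);u=np.array([.988,-.156,0])
plan(S+1.9*u+15*u+[0,0,130],-99);print(sense()['torque'])
```

```text
t 10.7 tcp [621.4 102.5 131.6] jaw -99.1 tool z [ 0.  0. -1.] F [ 1.4 -0.3 -2. ] open 62.5
shift cm [-0.03 -0.05  0.16] roll -0.1 q [ 0.16  0.45  1.7  -0.    0.99  1.89]
[ 0.01678294  0.135775   -0.01741914]
```

Still no contact, so I'll go down in 0.5–1 mm steps until the force changes.

Call:
send_rows:
  increments:
    - [0.6,0,0,0.1,0]
    - [0.6,0,0,0.15,0]
    - [0.6,0,0,0.2,0]
    - [0.6,0,0,0.2,0]

```text
t: 11.1
tcp_pos: [621.5, 102.6, 129.7]
tcp_rot: [0.0, -0.649, 0.761, -0.0]
wrist_force: [0.4, 0.3, -0.5]
opening: 62.4
```

Call:
send_rows:
  increments:
    - [0.6,0,0,0.1,0]
    - [0.6,0,0,0.15,0]
    - [0.6,0,0,0.15,0]

```text
t: 11.4
tcp_pos: [621.6, 102.6, 129.3]
tcp_rot: [0.0, -0.649, 0.761, -0.0]
wrist_force: [-4.2, -0.6, 10.1]
opening: 62.5
```

Run:
```python
from h import *
S=np.array([605.3,105.4,0]);u=np.array([.988,-.156,0])
plan(S+1.9*u+15*u+[0,0,130],-99);print(sense()['torque'])
s=snap('scene','s9');w=snap('wrist','w9')
im=cv2.imread('pics/s9.png');cv2.imwrite('pics/c9.png',np.hstack([cv2.resize(im[120:270,240:390],(400,400)),cv2.resize(cv2.imread('pics/w9.png')[84:384,106:406],(400,400))]))
```

```text
t 11.4 tcp [621.6 102.6 129.3] jaw -99.1 tool z [ 0.001  0.    -1.   ] F [-4.2 -0.6 10.1] open 62.5
shift cm [-0.03 -0.04 -0.07] roll -0.1 q [ 0.16  0.46  1.7  -0.    0.98  1.89]
[-0.10897265  0.84286071  0.03947934]
```

View pics/c9.png

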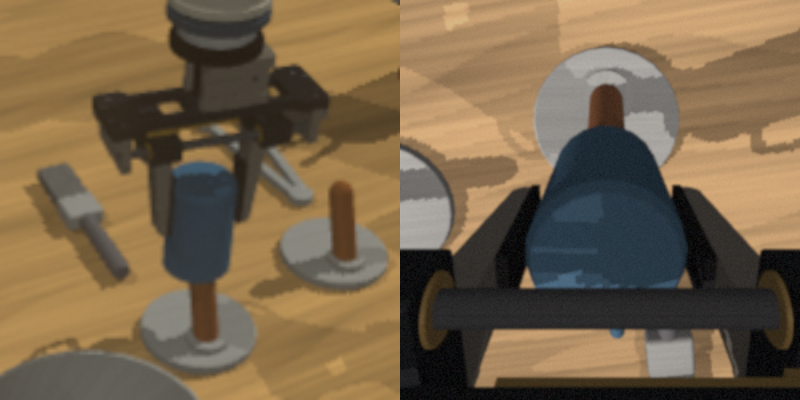

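Contact came at TCP z = 129.3, within 1 mm of the predicted 130. I'll ease off slightly and open.

Call:
send_rows:
  increments:
    - [0.6,0,0,-0.05,0]
    - [0.6,0,0,-0.1,0]
    - [0.6,0,0,-0.1,0]
  grip_force: 5

```text
t: 11.8
tcp_pos: [621.6, 102.6, 129.5]
tcp_rot: [0.0, -0.649, 0.761, -0.0]
wrist_force: [-1.5, -0.6, 5.4]
opening: 62.6
```

Call:
send_rows:
  increments:
    - [0.25,0,0,0,0]
    - [0.2,0,0,0,0]
    - [0.15,0,0,0,0]
    - [0.1,0,0,0,0]
    - [0.05,0,0,0,0]
    - [0,0,0,0,0]
    - [0,0,0,0,0]
    - [0,0,0,0,0]
    - [0,0,0,0,0]

```text
t: 12.7
tcp_pos: [621.4, 102.5, 129.1]
tcp_rot: [-0.0, -0.649, 0.761, 0.0]
wrist_force: [-0.1, 1.0, -0.0]
opening: 92.1
```

Run:
```python
from h import *
plan([0,0,0],-99)
s=snap('scene','s10');w=snap('wrist','w10')
im=cv2.imread('pics/s10.png');cv2.imwrite('pics/c10.png',np.hstack([cv2.resize(im[120:270,240:390],(400,400)),cv2.resize(cv2.imread('pics/w10.png')[84:384,106:406],(400,400))]))
```

```text
t 12.7 tcp [621.4 102.5 129.1] jaw -99.1 tool z [-0.  0. -1.] F [-0.1  1.  -0. ] open 92.1
shift cm [19.93 59.74 12.91] roll -0.1 q [0.16 0.46 1.7  0.   0.98 1.89]
```

View pics/c10.png

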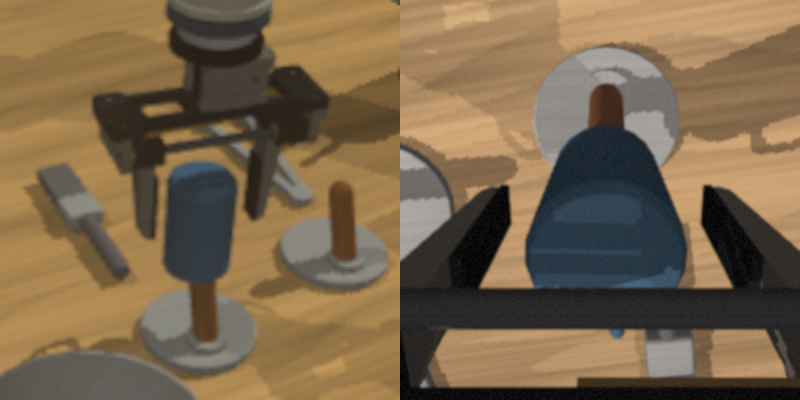

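The mug hangs upright with the fingers clear on both sides. I'll go straight up, then recheck.

Call:
send_rows:
  increments:
    - [0,0,0,-0.5,0]
    - [0,0,0,-2,0]
    - [0,0,0,-4,0]
    - [0,0,0,-7,0]
    - [0,0,0,-10,0]
    - [0,0,0,-13,0]
    - [0,0,0,-15,0]
    - [0,0,0,-16,0]
    - [0,0,0,-16,0]

```text
t: 13.7
tcp_pos: [622.1, 102.6, 291.2]
tcp_rot: [0.001, -0.649, 0.761, -0.001]
wrist_force: [0.5, 0.1, -0.5]
opening: 91.8
```

Call:
send_rows:
  increments:
    - [0,0,3,0,0]
    - [0,0,7,0,0]
    - [0,0,11,0,0]
    - [0,0,15,0,0]
    - [0,0,17,0,0]
    - [0,0,18,0,0]
    - [0,0,18,0,0]
    - [0,0,18,0,0]
    - [0,0,18,0,0]

```text
t: 14.6
tcp_pos: [444.7, 130.8, 288.9]
tcp_rot: [-0.0, -0.649, 0.761, -0.0]
wrist_force: [0.2, -1.4, 0.3]
opening: 91.9
```

Run:
```python
from h import *
plan([0,0,0],-99)
s=snap('scene','s11');t=snap('top','t11')
cv2.imwrite('pics/c11.png',np.hstack([cv2.resize(cv2.imread('pics/s11.png')[120:270,190:390],(400,300)),cv2.resize(cv2.imread('pics/t11.png')[120:270,150:350],(400,300))]))
```

```text
t 14.6 tcp [444.7 130.8 288.9] jaw -99.1 tool z [ 0. -0. -1.] F [ 0.2 -1.4  0.3] open 91.9
shift cm [19.95 41.84 28.89] roll -0.1 q [ 0.28  0.03  1.88 -0.    1.23  2.01]
```

View pics/c11.png

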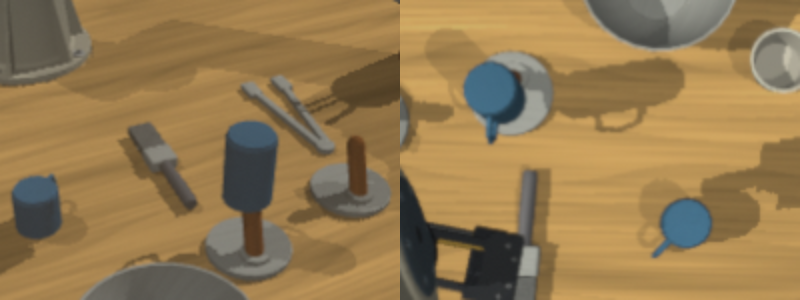

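Run:
```python
from h import *
s=load('s11');t=load('t11')
print(tri([(s,190+252/2-.2,120+136/2-.2),(t,150+91/2-.2,120+92/2-.2)]))
h=[cv2.absdiff(cv2.imread(f'pics/s11.png'),cv2.imread('pics/scene0.png'))[205:240,194:224].mean()]
print('squat diff',h)
print(finish_job())
```

```text
(array([614.81783963, 103.26082401, 160.58141983]), [np.float64(1.985008400752791), np.float64(1.985008400752651)])
squat diff [np.float64(11.13111111111111)]
the job is handed in; nothing more can be done
None
```

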